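# Stagger loaded stock trays into a stepped stack

## Task

Build a staggered stack of the three loaded trays by pushing, never lifting them: first slide the tray on the low shelf across onto the lips of the bottom tray, square to it, until its front end meets that tray's raised step; then slide the tray on the high shelf the opposite way onto that second tray until it meets its raised step. Leave the bottom tray standing where it is between the shelves, keep each tray against its step, and do not disturb the small carton and the tape roll just beyond the stand.

Things in the scene. Friction and masses are not known exactly. Their poses are not given: they have to be found in the camera images.
- bottom_tray: Grey plastic stock tray packed with blue cups, 110 mm wide (own x), 150 mm long (own y), upright plain walls. Origin: centre of its flat underside. Flat rim with 15 mm broad side lips 45 mm above the underside; over the last 30 mm at its own -y end the top is a step raised to 53 mm. About 0.9 kg. Stands in the bay, step end about 15 mm from the high shelf, other end about 42 mm from the low one.
- bottom_step (a point): Middle of the foot of the bottom tray's raised step: at own y = -45 mm, on the rim 45 mm above the underside. The step's face is upright, full width, and faces the low shelf.
- low_tray: Same shape as the bottom tray, 0.4 to 0.75 kg. Starts on the low shelf turned half round, step end away from the bay, own +y (its front end) to the bay. Seated, its origin is 30 mm along the bottom tray's own +y from that tray's origin and 45 mm above it; its step end overhangs by 30 mm.
- high_tray: Same shape as the bottom tray, 0.4 to 0.75 kg. Starts on the high shelf, step end away from the bay, own +y (its front end) to the bay. Seated, its origin is 30 mm along the low tray's own +y from that tray's origin and 45 mm above it, so straight above the bottom tray.
- rack: Fixed stand of two steel shelves on blue legs with orange edge beams, no side rails, 150 mm wide (own x). Origin on the bench in the middle of the open bay between them. Low shelf: own y 117 to 287 mm, top 47 mm above the bench, 2 mm above the bottom tray's rim. High shelf: own y -260 to -90 mm, top 92 mm above the bench, 2 mm above the rim of a seated low tray.
- small_carton: Small cardboard carton 60 x 80 x 50 mm on the bench beyond the stand; origin at the centre of its underside. Leave alone.
- tape_roll: Clear tape roll lying flat, 84 mm across, 45 mm high, on the bench beyond the stand; origin at the centre of its underside. Leave alone.
Not all that is in view belongs to the job. Leave any red or turquoise look-alike of the high_tray alone. What is shaped like the low_tray but red is not meant.

How it is judged:
By the outcome, as a careful person would: the job done as asked, in the order asked, and still so for the second after the job is handed in, with the robot touching nothing.
It also fails if it takes over 64 s, if anything falls off the work surface, if the arm or the gripper's body presses on something with over 40 N, if the wrist force passes 120 N, or if a joint passes its speed limit or range.

## Robot

A 6-joint arm with a two-finger parallel gripper is mounted at the origin on the work surface. World frame = base frame: x ahead of the robot, y to its left, z up, the work surface at z = 0. Lengths are in m, angles in rad, forces in N, time in s.
With the tool pointing down it reaches from about 0.35 to 0.775 m from the base axis. Payload 7.3 kg.
Tool frame: the origin (TCP) lies between the finger pads; the fingertips stand 14 mm ahead of it and the grasp point (between the pads) lies 5 mm behind it; z points along the fingers, y is the direction in which the jaws open and shut (so a half turn about z gives the same grasp; the last joint's range is limited). The gripper opens to 92 mm and grips with 3 to 60 N. Pads are 19 mm wide; open, the fingers measure 130 mm over their backs; the gripper's body (75 mm by 190 mm) begins 47 mm behind the grasp point.
Start: joints at [1.2, 0.342, 1.524, -0, 1.275, -0.146], TCP at [0.117, 0.512, 0.241] pointing down, gripper open.
Joint ranges: [-2.53, 2.53], [-0.77, 2.02], [0.04, 2.7], [-1, 4.14], [0.28, 2.66], [-3.11, 3.11]. Speed limits (rad/s): [2.57, 2.57, 3.14, 3.14, 3.14, 3.14].

## Interface

Orientations are given as [roll, pitch, yaw] about the fixed x, y, z axes, in that order (R = Rz(yaw) Ry(pitch) Rx(roll)).
In Python, from cell import robot gives the robot as it stands.
- The arm moves only by the shell command python3 -m creep 'ROWS' [FORCE]. ROWS is JSON, a list that holds one entry, the list of rows, each a list of 7 numbers: the shift along the tool's x, y, z in cm, then the turn, a rotation vector about the tool's x, y, z in degrees, then the gripper command: -1 is shut, 1 is fully open, values between are in proportion. In form: [[[tx, ty, tz, wx, wy, wz, gripper], ...]]. A call has 1 to 8 rows; each row is the pose to reach, as a shift and turn from the pose measured when the call began, along the tool's axes at that moment; what a row does not reach only later rows make up. A row lasts 1/10 s, in which the tool goes at most 50 mm and 8.59 degrees, less where a joint would pass 70% of its speed; a pose out of reach is approached as far as the arm can. A call with a gripper value outside its range is refused whole. The fingers move at their own pace and stop on an object; FORCE is the grip in N (left out, the last holds). Time passes only in rows, so rows that repeat a pose let the fingers close. It gives the time, the measured TCP pose, the force and the opening at its end, in the units of the state.
- robot.observe(): the state, without advancing time (a new reading comes with each control period).
- robot.read_camera(name): name is "scene" or "top" or "wrist"; returns the picture (420x560x3 uint8, red, green, blue); there is no depth.
- robot.camera_params(name): a dict with "camera_matrix" (3x3 intrinsics, pixels), "R" (3x3) and "t" (3): a world point X has camera coordinates R X + t. Camera axes: x right, y down, z forward; pixel columns grow to the right and rows downward; lengths in m; the calibration is good to about 2 mm. A picture is of the moment at which its call begins: read the wrist's pose just before it. camera_params takes no time and is no camera call; for the wrist camera it gives the pose at the moment of the call.
- robot.hand_in(): hands the job in, once; it reports no verdict.
Trained networks look in the newest picture that a camera, given by its name, has taken for a name from the list of things; names that differ only in an ending like _2 or _b are one class to them, and where a whole thing is asked for, a point or a joint stands for the part that bears it (a point fixed in the world has none). Each returns a list of dicts, best first, with "score" (0 to 1); they miss things now and then, are a little off and sometimes report something else, mostly with a low value. They report only what shows in the picture. A call takes as long as a camera call. They do not tell look-alikes from the thing itself.
- robot.look_for(camera, label): "centre" ([x, y, z] in m, in the coordinates of the camera as it stood for that picture, good to about 4 mm: the middle of the surface that is visible of it).
- robot.masks_of(camera, label): "mask" (420x560 bool, what is visible of it).
The state is a dict: "time": time; "qpos": joint angles; "qvel": joint speeds; "joint_efforts": joint torques, N m; "tool_pos": TCP position; "tool_rot": TCP orientation; "contact_force": force on the tool from outside, world axes, zero at the start; "torque": the same for the moment, N m; "opening": finger opening in m.
Only numpy, scipy, OpenCV 4.12 (cv2) and the standard library are available. Lean on these libraries where they do the work, as an engineer would, in place of code of your own. Each camera call takes 0.05 s, during which the arm holds its last target.

## Working session

There is one attempt and no reset: what is moved stays moved. The work goes in short steps, Python scripts to look and compute and a shell command to move; the robot and the scene stay as the last step left them, time stands still between calls to the robot, and variables do not carry over. Pictures are saved under pics/ and viewed, and the job is handed in when it is done.

```bash
ls; mkdir -p pics
python3 - <<'E'
from cell import robot
import cv2
print(robot.observe())
for c in ["scene","top"]:
    im=robot.read_camera(c); cv2.imwrite(f"pics/{c}0.png",im[:,:,::-1])
    for n in ["bottom_tray","low_tray","rack","small_carton","tape_roll"]:
        p=robot.camera_params(c);import numpy as np
        R=np.array(p["R"]);t=np.array(p["t"])
        for d in robot.look_for(c,n)[:5]:
            print(c,n,round(d["score"],2),np.round(R.T@(np.array(d["centre"])-t),3))
E
```

```text
pics
{'time': 0.0, 'qpos': array([ 1.19999680e+00,  3.42728669e-01,  1.52504527e+00,  3.98892835e-06,
        1.27541999e+00, -1.45998653e-01]), 'qvel': array([-5.73358960e-05, -2.29042468e-03,  4.23843586e-04,  8.94645842e-04,
        2.60204890e-04,  1.15390578e-03]), 'joint_efforts': array([ 1.53106179e-03, -4.31235874e+01, -2.44218135e+01,  7.17500551e-02,
        5.58100606e-02, -1.22924225e-04]), 'tool_pos': array([0.11685701, 0.51141392, 0.24003201]), 'tool_rot': array([-3.14000896e+00, -2.36729014e-04,  2.91679043e+00]), 'contact_force': array([-0.03525868,  0.96823622,  0.86385952]), 'torque': array([ 0.03895785, -0.00352993,  0.03864248]), 'opening': 0.09174229220122068}
scene bottom_tray 0.82 [0.505 0.018 0.043]
scene low_tray 0.72 [0.506 0.02  0.034]
scene low_tray 0.62 [0.304 0.189 0.042]
scene low_tray 0.6 [0.496 0.228 0.087]
scene rack 0.85 [ 0.545 -0.075  0.045]
scene small_carton 0.9 [0.629 0.127 0.053]
scene tape_roll 0.72 [0.625 0.012 0.043]
scene tape_roll 0.67 [ 0.49  -0.152  0.132]
top bottom_tray 0.75 [0.491 0.02  0.036]
top low_tray 0.96 [0.488 0.235 0.088]
top low_tray 0.63 [0.298 0.191 0.04 ]
top rack 0.57 [0.478 0.14  0.045]
top small_carton 0.95 [0.619 0.129 0.05 ]
top tape_roll 0.82 [0.623 0.018 0.045]
```

View pics/scene0.png

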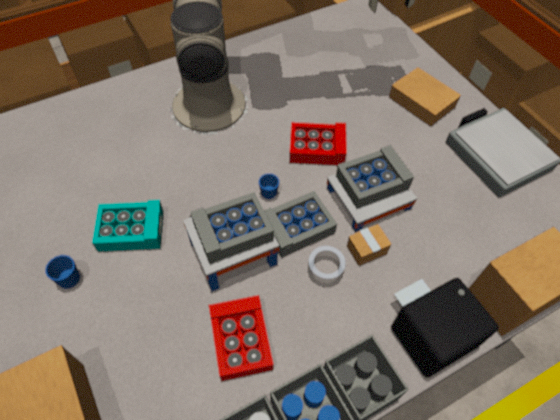

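View pics/top0.png

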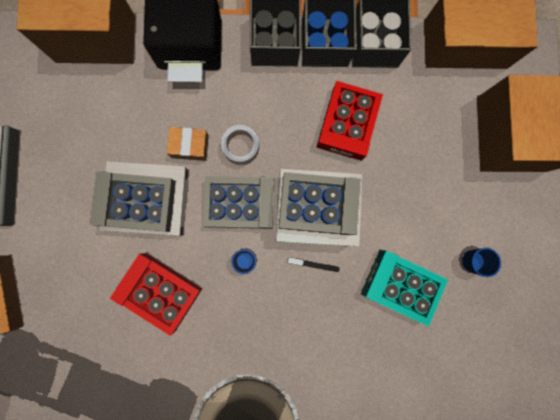

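The scene view shows the low shelf with its grey tray at about (372,175), the bottom tray at (303,220), and the high shelf with its tray at (232,228). The carton is at (370,244) and the roll at (326,265). In the top view the low tray is at left (135,203), the bottom tray at (238,203) and the high tray at right (318,207). The red and turquoise trays are decoys. Next I'll zoom in for edges.

```bash
cat > h.py <<'E'
import numpy as np, cv2
from cell import robot
def proj(p,X):
    R=np.array(p["R"]);t=np.array(p["t"]);K=np.array(p["camera_matrix"])
    c=np.atleast_2d(X)@R.T+t; u=c@K.T; return u[:,:2]/u[:,2:]
def back(p,uv,z):
    R=np.array(p["R"]);t=np.array(p["t"]);K=np.array(p["camera_matrix"])
    C=-R.T@t; d=np.c_[np.atleast_2d(uv),np.ones(len(np.atleast_2d(uv)))]@np.linalg.inv(K).T@R
    return C+d*((z-C[2])/d[:,2])[:,None]
def crop(im,x0,y0,x1,y1,s): 
    return cv2.resize(im[y0:y1,x0:x1],None,fx=s,fy=s,interpolation=cv2.INTER_CUBIC)
E
python3 - <<'E'
from h import *
im=cv2.imread("pics/top0.png")
cv2.imwrite("pics/topc1.png",crop(im,85,150,285,250,4))
cv2.imwrite("pics/topc2.png",crop(im,195,150,375,260,4))
p=robot.camera_params("top");print(p)
E
```

```text
{'camera_matrix': array([[402.1961182 ,   0.        , 277.01960789],
       [  0.        , 402.1961182 , 204.76133352],
       [  0.        ,   0.        ,   1.        ]]), 'R': array([[ 0.00205547, -0.99960742,  0.0279425 ],
       [-0.99555042, -0.00467795, -0.09411416],
       [ 0.09420793, -0.02762472, -0.9951692 ]]), 't': array([-0.06852284,  0.48594171,  0.87172689])}
```

View pics/topc1.png

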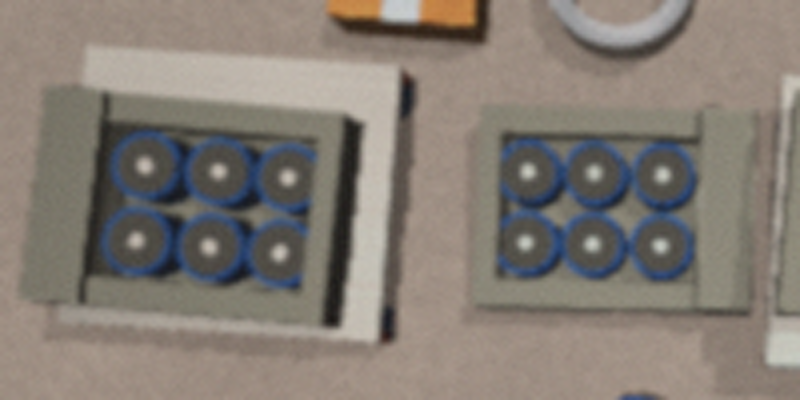

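View pics/topc2.png

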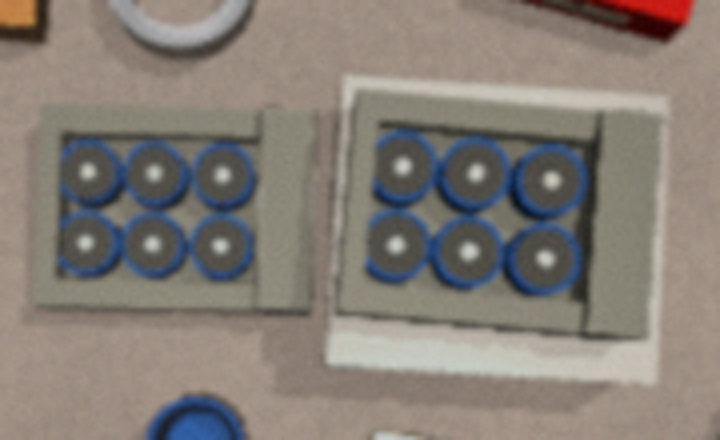

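The crops show the trays and shelves clearly enough for rough corner readings (crop 1 shelf corner (400,67), crop 2 shelf corner (343,76)). I'll turn those into poses.

Run:
```python
from h import *
p=robot.camera_params("top")
def fit(name,ox,items):
    # items: (u,v,z,local x,local y)
    W=[];L=[]
    for u,v,z,lx,ly in items:
        uv=np.array([(u+.5)/4-.5+ox,(v+.5)/4-.5+150]); W.append(back(p,uv,z)[0,:2]); L.append([lx,ly])
    W=np.array(W);L=np.array(L)
    a=L-L.mean(0);b=W-W.mean(0)
    th=np.arctan2((a[:,0]*b[:,1]-a[:,1]*b[:,0]).sum(),(a*b).sum())
    R=np.array([[np.cos(th),-np.sin(th)],[np.sin(th),np.cos(th)]])
    c=W.mean(0)-R@L.mean(0)
    print(name,np.round(c,4),"yaw",round(np.degrees(th),2),"res mm",np.round(1000*(W-c-L@R.T),1).tolist())
# rack own +y ~ world +y ; own +x ~ world +x
fit("rack",85,[(86,46,.047,.075,.287),(400,67,.047,.075,.117),(382,340,.047,-.075,.117)]+[(u-440,v,.092,x,y) for u,v,x,y in []])
q=[(343,76,.092,.075,-.09),(669,98,.092,.075,-.26),(657,383,.092,-.075,-.26),(327,362,.092,-.075,-.09)]
fit("rackH",195,q)
fit("bottom",85,[(482,104,.045,.055,.075),(472,305,.045,-.055,.075),(703,106,.053,.055,-.045),(758,112,.053,.055,-.075),(750,313,.053,-.055,-.075),(697,308,.053,-.055,-.045)])
# low: own +y toward -world y: own x = -world x
fit("low",85,[(345,117,.092,-.055,.075),(322,325,.092,.055,.075),(45,86,.1,-.055,-.075),(105,93,.1,-.055,-.045),(82,302,.1,.055,-.045),(22,298,.1,.055,-.075)])
fit("high",195,[(357,91,.137,.055,.075),(338,312,.137,-.055,.075),(663,115,.145,.055,-.075),(602,112,.145,.055,-.045),(585,332,.145,-.055,-.045),(648,338,.145,-.055,-.075)])
```

```text
rack [0.4873 0.0212] yaw -2.85 res mm [[0.6, 0.1], [-1.2, 0.6], [0.6, -0.7]]
rackH [0.4863 0.0221] yaw -3.39 res mm [[-0.8, 0.4], [-1.1, 0.1], [0.8, 0.1], [1.1, -0.5]]
bottom [0.4909 0.0169] yaw -1.55 res mm [[-0.7, 0.1], [-0.1, 0.4], [0.9, -0.4], [-1.4, -0.2], [-0.2, 0.9], [1.5, -0.8]]
low [0.4855 0.2316] yaw 175.35 res mm [[-2.1, 0.8], [0.9, 0.6], [-0.7, 0.8], [-1.6, 0.5], [2.1, -1.3], [1.5, -1.5]]
high [ 0.4789 -0.1467] yaw -4.84 res mm [[-0.8, -0.5], [0.6, -0.6], [-0.3, 0.2], [-1.6, 0.2], [1.2, 0.6], [0.9, 0.1]]
```

```bash
cat >> h.py <<'E'
from scipy.spatial.transform import Rotation as Ro
def go(pos,yaw_deg):
    o=robot.observe(); R=Ro.from_euler('xyz',o["tool_rot"]); T=Ro.from_euler('xyz',[np.pi,0,np.radians(yaw_deg)])
    d=R.inv().apply(np.array(pos)-o["tool_pos"])*100; w=np.degrees((R.inv()*T).as_rotvec())
    print("go",pos,yaw_deg,"->",np.round(d,2),np.round(w,2),"dist",round(np.linalg.norm(d),1))
E
python3 - <<'E'
from h import *
go([.39,.233,.20],178.4)
E
```

```text
go [0.39, 0.233, 0.2] 178.4 -> [-32.83 -21.09   4.07] [  0.     0.   -11.28] dist 39.2
```

```bash
python3 -m creep '[[[-32.8,-21.1,4.0,0,0,-11.3,1],[-32.8,-21.1,4.0,0,0,-11.3,1],[-32.8,-21.1,4.0,0,0,-11.3,1],[-32.8,-21.1,4.0,0,0,-11.3,1],[-32.8,-21.1,4.0,0,0,-11.3,1],[-32.8,-21.1,4.0,0,0,-11.3,1],[-32.8,-21.1,4.0,0,0,-11.3,1],[-32.8,-21.1,4.0,0,0,-11.3,1]]]'
python3 -m creep '[[[0,0,0,0,0,0,1],[0,0,0,0,0,0,1]]]'
python3 - <<'E'
from h import *
go([.39,.233,.20],178.4)
go([.403,.233,.069],178.4)
cv2.imwrite("pics/w1.png",robot.read_camera("wrist")[:,:,::-1]);cv2.imwrite("pics/t1.png",robot.read_camera("top")[:,:,::-1])
E
```

```text
time: 1.4
tool_pos: [0.3911, 0.2312, 0.2008]
tool_rot: [3.141, 0.001, 3.114]
contact_force: [1.0, 0.5, -0.3]
opening: 0.0921
time: 1.6
tool_pos: [0.3915, 0.2304, 0.2007]
tool_rot: [3.141, 0.0, 3.11]
contact_force: [-0.3, 0.5, -0.3]
opening: 0.0915
go [0.39, 0.233, 0.2] 178.4 -> [0.16 0.25 0.07] [ 0.03  0.01 -0.18] dist 0.3
go [0.403, 0.233, 0.069] 178.4 -> [-1.14  0.29 13.17] [ 0.03  0.01 -0.18] dist 13.2
```

View pics/w1.png

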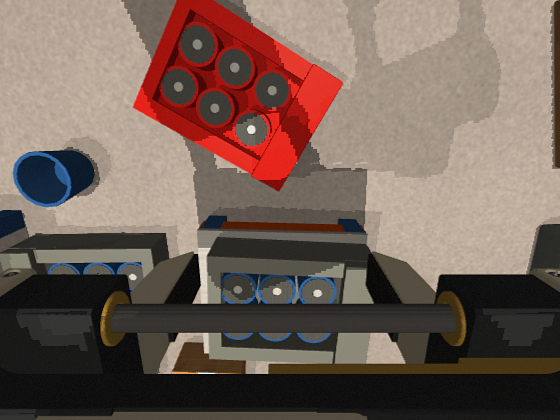

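The wrist view shows the low tray at about (280,300) between the fingers, with its near side wall along row 250. The red decoy at (240,95) is clear of the fingers. I'll descend beside the tray.

```bash
python3 -m creep '[[[-0.6,0.3,6,0,0,-0.2,1],[-0.9,0.3,10,0,0,-0.2,1],[-1.0,0.3,13.1,0,0,-0.2,1],[-1.0,0.3,13.1,0,0,-0.2,1],[-1.0,0.3,13.1,0,0,-0.2,1]]]'
python3 - <<'E'
from h import *
go([.4322,.233,.069],178.4)
cv2.imwrite("pics/w2.png",robot.read_camera("wrist")[:,:,::-1]);cv2.imwrite("pics/s2.png",crop(robot.read_camera("scene")[:,:,::-1],260,80,460,230,4))
E
```

```text
time: 2.2
tool_pos: [0.4001, 0.2357, 0.0705]
tool_rot: [3.141, 0.0, 3.12]
contact_force: [0.7, -0.2, 1.3]
opening: 0.0917
go [0.4322, 0.233, 0.069] 178.4 -> [-3.21 -0.2   0.16] [0.04 0.01 0.34] dist 3.2
```

View pics/s2.png

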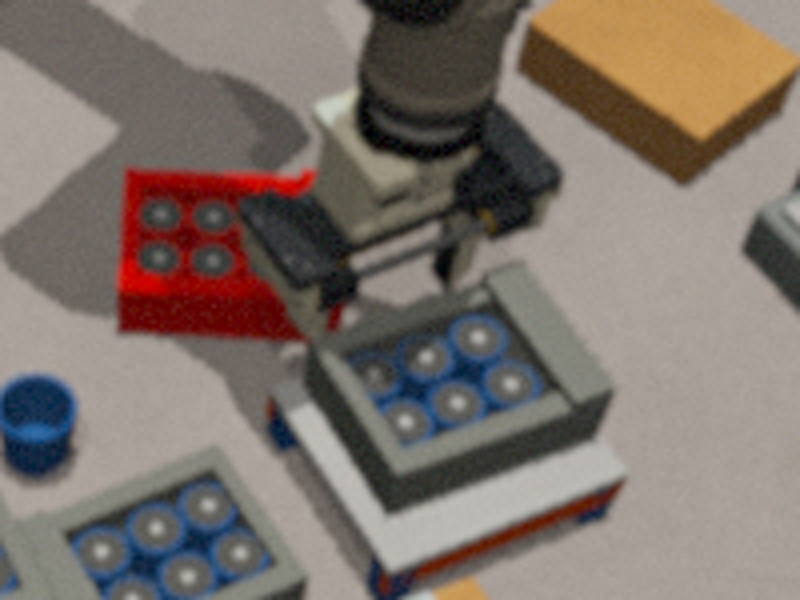

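View pics/w2.png

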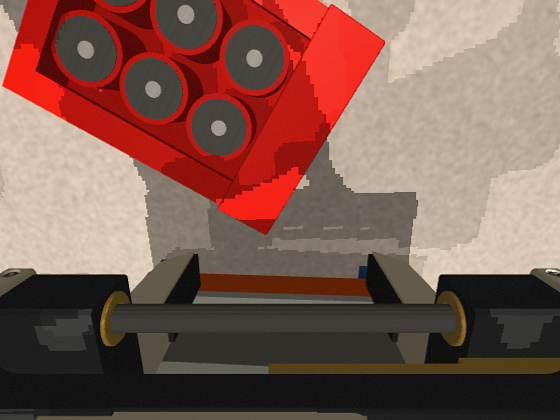

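The fingers are beside the tray's near wall, one near each end. Now I'll push it sideways slowly.

```bash
python3 -m creep '[[[-0.6,-0.1,0.1,0,0,0.3,1],[-1.2,-0.2,0.1,0,0,0.3,1],[-1.7,-0.2,0.1,0,0,0.3,1],[-2.1,-0.2,0.1,0,0,0.3,1],[-2.5,-0.2,0.1,0,0,0.3,1],[-2.8,-0.2,0.1,0,0,0.3,1],[-3.0,-0.2,0.1,0,0,0.3,1],[-3.0,-0.2,0.1,0,0,0.3,1]]]'
python3 - <<'E'
from h import *
go([.4322,.233,.069],178.4)
im=robot.read_camera("top")[:,:,::-1];cv2.imwrite("pics/t3.png",crop(im,85,150,285,250,4))
E
```

```text
time: 3.1
tool_pos: [0.4308, 0.2329, 0.0707]
tool_rot: [3.14, 0.002, 3.114]
contact_force: [-4.6, -0.3, 2.7]
opening: 0.092
go [0.4322, 0.233, 0.069] 178.4 -> [-0.13  0.02  0.17] [0.09 0.11 0.  ] dist 0.2
```

View pics/t3.png

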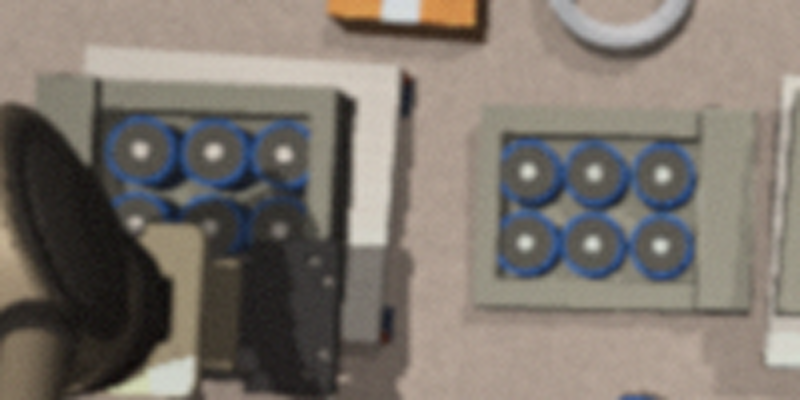

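Run:
```python
from h import *
p=robot.camera_params("top")
for u,v,z in [(37,74,.1),(97,79,.1),(100,80,.092),(338,89,.092),(482,104,.045),(698,108,.045),(703,106,.053),(758,112,.053)]:
    print(u,v,np.round(back(p,[(u+.5)/4-.5+85,(v+.5)/4-.5+150],z)[0],4))
```

```text
37 74 [0.5519 0.307  0.1   ]
97 79 [0.5495 0.2768 0.1   ]
100 80 [0.5504 0.2784 0.092 ]
338 89 [0.5466 0.1572 0.092 ]
482 104 [0.5472 0.0905 0.045 ]
698 108 [ 0.5458 -0.027   0.045 ]
703 106 [ 0.5456 -0.0299  0.053 ]
758 112 [ 0.5425 -0.0597  0.053 ]
```

```bash
python3 -m creep '[[[-0.15,0,0,0,0,0,1],[-0.3,0,0,0,0,0,1],[-0.35,0,0,0,0,0,1],[0.5,0,0,0,0,0,1],[2.0,0,0,0,0,0,1],[2,0,0,0,0,0,1]]]'
python3 - <<'E'
from h import *
go([.405,.235,.17],178.4)
go([.5,.35,.18],178.4)
go([.5,.35,.18],88.4)
im=robot.read_camera("top")[:,:,::-1];cv2.imwrite("pics/t4.png",crop(im,85,150,285,250,4))
E
```

```text
time: 3.75
tool_pos: [0.4096, 0.2335, 0.0706]
tool_rot: [3.14, 0.002, 3.114]
contact_force: [0.6, 0.3, -0.0]
opening: 0.0914
go [0.405, 0.235, 0.17] 178.4 -> [ 0.45  0.15 -9.94] [0.09 0.11 0.04] dist 10.0
go [0.5, 0.35, 0.18] 178.4 -> [ -8.74  11.91 -10.91] [0.09 0.11 0.04] dist 18.4
go [0.5, 0.35, 0.18] 88.4 -> [ -8.74  11.91 -10.91] [1.500e-01 2.000e-02 9.004e+01] dist 18.4
```

View pics/t4.png

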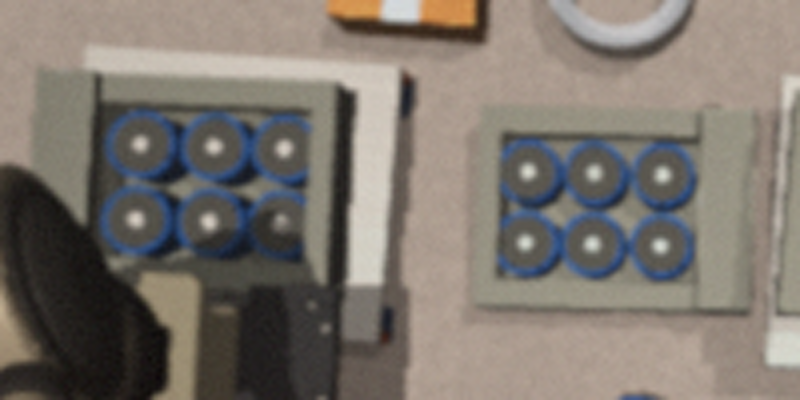

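```bash
python3 -m creep '[[[0.5,0.1,-5,0,0,0,1],[0.5,0.1,-10,0,0,8,0.3],[-2,4,-11,0,0,16,0.3],[-5,8,-11,0,0,24,0.3],[-8.7,11.9,-11,0,0,32,0.3],[-8.7,11.9,-11,0,0,40,0.3],[-8.7,11.9,-11,0,0,48,0.3],[-8.7,11.9,-11,0,0,56,0.3]]]'
python3 - <<'E'
from h import *
go([.5,.35,.18],88.4)
E
```

```text
time: 4.6
tool_pos: [0.5018, 0.3505, 0.1808]
tool_rot: [3.137, 0.0, 2.132]
contact_force: [-0.4, -0.5, -0.9]
opening: 0.0595
go [0.5, 0.35, 0.18] 88.4 -> [ 0.05 -0.18  0.08] [ 0.26 -0.05 33.73] dist 0.2
```

```bash
python3 -m creep '[[[0,-0.2,0,0,0,8.5,0.3],[0,-0.2,0,0,0,17,0.3],[0,-0.2,0,0,0,25.5,0.3],[0,-0.2,0,0,0,33.7,0.3],[0,-0.2,0,0,0,33.7,0.3],[0,-0.2,0,0,0,33.7,0.3]]]'
python3 - <<'E'
from h import *
go([.5,.35,.069],88.4)
im=robot.read_camera("top")[:,:,::-1];cv2.imwrite("pics/t5.png",crop(im,65,130,265,250,4))
im=robot.read_camera("wrist")[:,:,::-1];cv2.imwrite("pics/w5.png",im)
E
```

```text
time: 5.2
tool_pos: [0.5007, 0.3495, 0.1809]
tool_rot: [3.137, -0.002, 1.547]
contact_force: [0.0, 0.0, 0.4]
opening: 0.0598
go [0.5, 0.35, 0.069] 88.4 -> [ 0.02 -0.12 11.19] [ 0.29 -0.14  0.24] dist 11.2
```

View pics/t5.png

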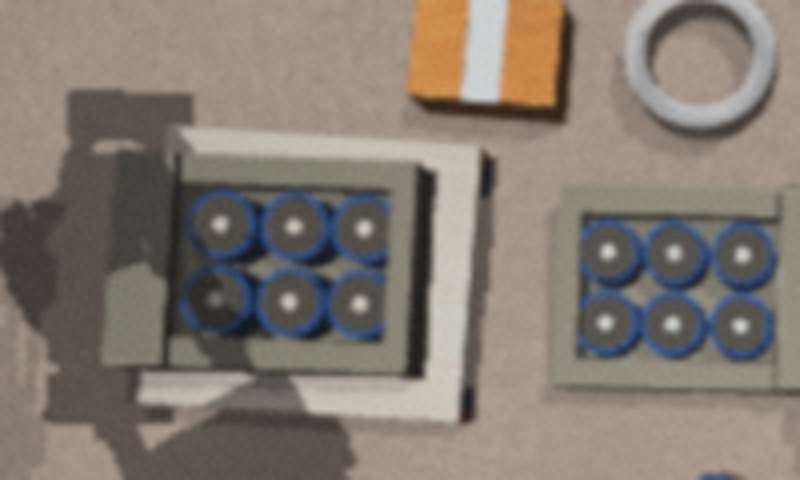

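View pics/w5.png

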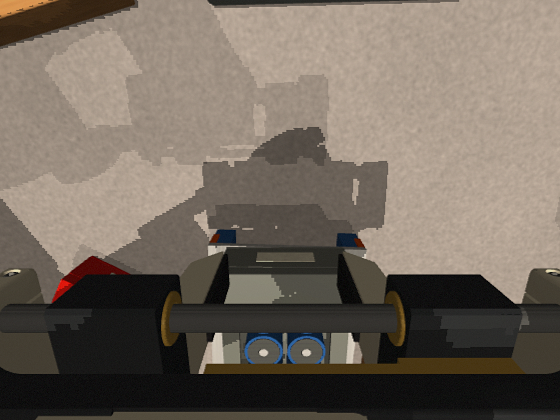

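```bash
cat >> h.py <<'E'
def fit(name,ox,oy,items,s=4):
    p=robot.camera_params("top");W=[];L=[]
    for u,v,z,lx,ly in items:
        uv=np.array([(u+.5)/s-.5+ox,(v+.5)/s-.5+oy]); W.append(back(p,uv,z)[0,:2]); L.append([lx,ly])
    W=np.array(W);L=np.array(L);a=L-L.mean(0);b=W-W.mean(0)
    th=np.arctan2((a[:,0]*b[:,1]-a[:,1]*b[:,0]).sum(),(a*b).sum())
    R=np.array([[np.cos(th),-np.sin(th)],[np.sin(th),np.cos(th)]]);c=W.mean(0)-R@L.mean(0)
    print(name,np.round(c,4),"yaw",round(np.degrees(th),2),"res",np.round(1000*(W-c-L@R.T),1).tolist())
def tray(name,ox,oy,zb,sgn,pts):
    # pts: front far(+x), front near, step-end far, step-end near, step-foot far, near (top edge)
    L=[(.055,.075,.045),(-.055,.075,.045),(.055,-.075,.053),(-.055,-.075,.053),(.055,-.045,.053),(-.055,-.045,.053)]
    fit(name,ox,oy,[(u,v,zb+z,x*sgn,y) for (u,v),(x,y,z) in zip(pts,L)])
E
python3 - <<'E'
from h import *
tray("low",65,130,.047,-1,[(418,163),(405,373),(118,152),(104,362),(180,157),(165,369)])
tray("bot",65,130,0,1,[(562,185),(552,386)])
E
```

```text
low [0.497  0.2329] yaw 178.64 res [[-0.4, 0.7], [1.5, 1.7], [-0.9, -0.0], [2.5, -0.4], [-2.5, -1.2], [-0.2, -0.8]]
bot [0.4897 0.0172] yaw -1.73 res [[-0.3, 0.0], [0.3, -0.0]]
```

```bash
python3 -m creep '[[[0,-0.1,5,0.3,-0.1,0.2,0.3],[0,-0.1,9,0.3,-0.1,0.2,0.3],[0,-0.1,11.1,0.3,-0.1,0.2,0.3],[0,-0.1,11.1,0.3,-0.1,0.2,0.3],[0,-0.1,11.1,0.3,-0.1,0.2,0.3],[0,-0.1,11.1,0.3,-0.1,0.2,0.3]]]'
python3 - <<'E'
from h import *
go([.4990,.320,.069],88.4)
go([.494,.1315,.069],88.4)
E
```

```text
time: 5.9
tool_pos: [0.5011, 0.3503, 0.0718]
tool_rot: [3.139, -0.002, 1.543]
contact_force: [-0.5, 0.6, -0.3]
opening: 0.0599
go [0.499, 0.32, 0.069] 88.4 -> [-3.04 -0.12  0.27] [ 0.14 -0.13  0.02] dist 3.1
go [0.494, 0.1315, 0.069] 88.4 -> [-21.89  -0.11   0.23] [ 0.14 -0.13  0.02] dist 21.9
```

```bash
python3 -m creep '[[[-1.5,-0.1,0.2,0.1,-0.1,0,0.3],[-2.5,-0.1,0.2,0.1,-0.1,0,0.3],[-3.2,-0.1,0.2,0.1,-0.1,0,0.3],[-3.7,-0.1,0.2,0.1,-0.1,0,0.3],[-4.2,-0.1,0.2,0.1,-0.1,0,0.3],[-4.7,-0.1,0.2,0.1,-0.1,0,0.3],[-5.2,-0.1,0.2,0.1,-0.1,0,0.3],[-5.7,-0.1,0.2,0.1,-0.1,0,0.3]]]'
python3 - <<'E'
from h import *
go([.494,.1315,.069],88.4)
im=robot.read_camera("top")[:,:,::-1];cv2.imwrite("pics/t6.png",crop(im,65,130,265,250,4))
E
```

```text
time: 6.7
tool_pos: [0.4992, 0.2941, 0.0706]
tool_rot: [3.139, -0.003, 1.543]
contact_force: [0.0, 6.1, 3.2]
opening: 0.0598
go [0.494, 0.1315, 0.069] 88.4 -> [-16.27  -0.08   0.11] [ 0.17 -0.16  0.03] dist 16.3
```

View pics/t6.png

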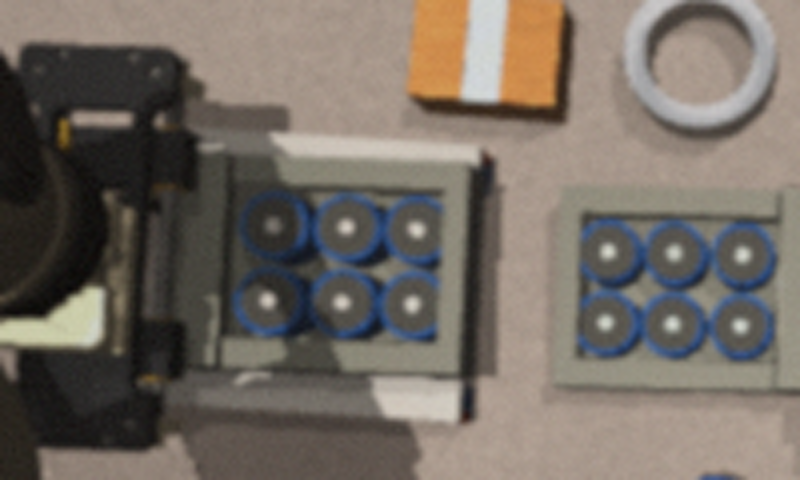

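The tray moves squarely with the fingers; its front edge is at about column 468. Continuing.

```bash
python3 -m creep '[[[-0.6,0,0.1,0.1,-0.1,0,0.3],[-1.2,0,0.1,0.1,-0.1,0,0.3],[-1.8,0,0.1,0.1,-0.1,0,0.3],[-2.4,0,0.1,0.1,-0.1,0,0.3],[-3.0,0,0.1,0.1,-0.1,0,0.3],[-3.6,0,0.1,0.1,-0.1,0,0.3],[-4.2,0,0.1,0.1,-0.1,0,0.3],[-4.8,0,0.1,0.1,-0.1,0,0.3]]]'
python3 - <<'E'
from h import *
go([.494,.1315,.069],88.4)
im=robot.read_camera("top")[:,:,::-1];cv2.imwrite("pics/t7.png",crop(im,85,140,285,260,4))
E
```

```text
time: 7.55
tool_pos: [0.4987, 0.2462, 0.0704]
tool_rot: [3.138, -0.003, 1.543]
contact_force: [0.6, 7.4, 6.2]
opening: 0.0595
go [0.494, 0.1315, 0.069] 88.4 -> [-11.48  -0.15   0.11] [ 0.2  -0.14  0.02] dist 11.5
```

View pics/t7.png

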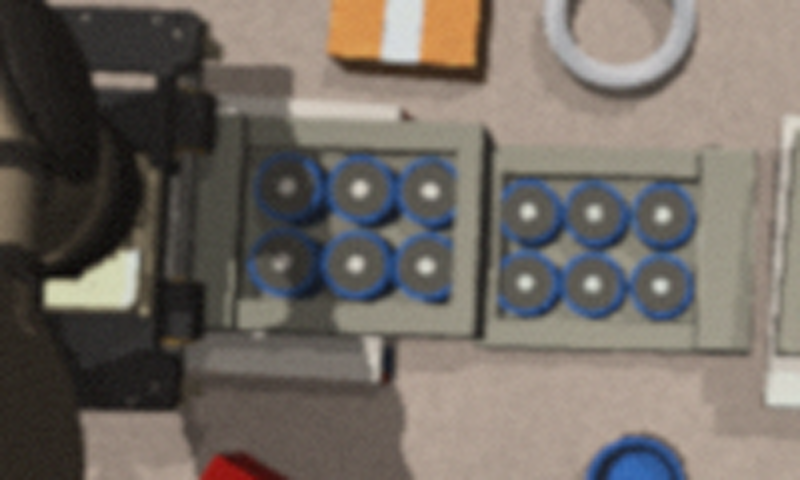

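Run:
```python
from h import *
tray("lowfront",85,140,.047,-1,[(486,126),(474,336)])
tray("bot step",85,140,0,1,[(0,0)]*0+[(482,144),(472,345)]+[(758,151),(750,353),(703,147),(697,348)])
p=robot.camera_params("top")
for o in ((85,140,486,126,.092),(85,140,474,336,.092)): print(back(p,[(o[2]+.5)/4-.5+o[0],(o[3]+.5)/4-.5+o[1]],o[4]))
```

```text
lowfront [0.4974 0.1584] yaw 177.85 res [[-0.8, 0.0], [0.8, -0.0]]
bot step [0.4909 0.0169] yaw -1.53 res [[-0.7, 0.0], [-0.1, 0.4], [-0.8, -0.2], [-0.3, 0.9], [0.3, -0.4], [1.5, -0.7]]
[[0.54872598 0.08144308 0.092     ]]
[[0.44041632 0.08551483 0.092     ]]
```

```bash
python3 -m creep '[[[-0.6,-0.05,0.1,0.1,-0.1,0,0.3],[-1.2,-0.1,0.1,0.1,-0.1,0,0.3],[-1.8,-0.15,0.1,0.1,-0.1,0,0.3],[-2.4,-0.2,0.1,0.1,-0.1,0,0.3],[-3.0,-0.25,0.1,0.1,-0.1,0,0.3],[-3.6,-0.3,0.1,0.1,-0.1,0,0.3],[-4.2,-0.35,0.1,0.1,-0.1,0,0.3],[-4.8,-0.4,0.1,0.1,-0.1,0,0.3]]]'
python3 - <<'E'
from h import *
go([.4932,.1315,.069],88.4)
im=robot.read_camera("top")[:,:,::-1];cv2.imwrite("pics/t8.png",crop(im,105,140,305,260,4))
E
```

```text
time: 8.4
tool_pos: [0.4942, 0.1982, 0.0702]
tool_rot: [3.137, -0.002, 1.543]
contact_force: [0.7, 6.2, 4.9]
opening: 0.0595
go [0.4932, 0.1315, 0.069] 88.4 -> [-6.67  0.08  0.1 ] [ 0.24 -0.11  0.  ] dist 6.7
```

View pics/t8.png

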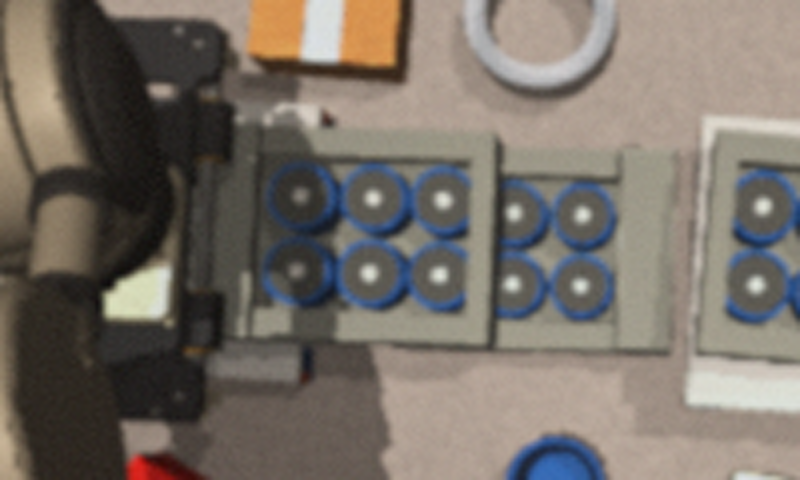

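Run:
```python
from h import *
tray("lowfront",105,140,.047,-1,[(498,132),(489,345)])
tray("bot",105,140,0,1,[(402,144),(392,345),(678,151),(670,353),(623,147),(617,348)])
```

```text
lowfront [0.4931 0.1106] yaw 178.37 res [[-0.0, 0.0], [0.0, -0.0]]
bot [0.4909 0.0169] yaw -1.53 res [[-0.7, 0.0], [-0.1, 0.4], [-0.8, -0.2], [-0.3, 0.9], [0.3, -0.4], [1.5, -0.7]]
```

```bash
python3 -m creep '[[[-0.6,0,0.1,0.2,-0.1,0,0.3],[-1.2,0,0.1,0.2,-0.1,0,0.3],[-1.8,0,0.1,0.2,-0.1,0,0.3],[-2.4,0,0.1,0.2,-0.1,0,0.3],[-3.0,0,0.1,0.2,-0.1,0,0.3],[-3.6,0,0.1,0.2,-0.1,0,0.3],[-4.2,0,0.1,0.2,-0.1,0,0.3],[-4.7,0,0.1,0.2,-0.1,0,0.3]]]'
python3 - <<'E'
from h import *
go([.4932,.1315,.069],88.4)
im=robot.read_camera("top")[:,:,::-1];cv2.imwrite("pics/t9.png",crop(im,125,140,325,260,4))
im=robot.read_camera("scene")[:,:,::-1];cv2.imwrite("pics/s9.png",crop(im,220,130,420,280,4))
E
```

```text
time: 9.25
tool_pos: [0.4923, 0.1495, 0.0687]
tool_rot: [-3.141, 0.001, 1.543]
contact_force: [0.1, 2.8, 0.3]
opening: 0.0598
go [0.4932, 0.1315, 0.069] 88.4 -> [-1.79  0.14 -0.03] [-0.05  0.08 -0.  ] dist 1.8
```

View pics/t9.png

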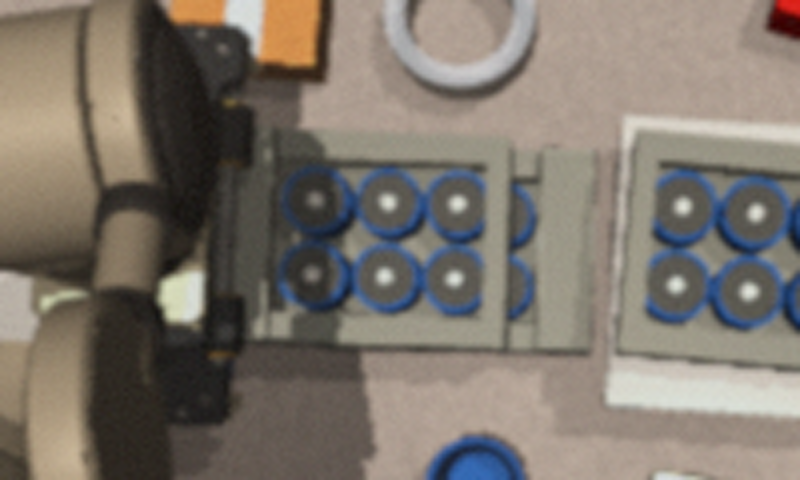

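View pics/s9.png

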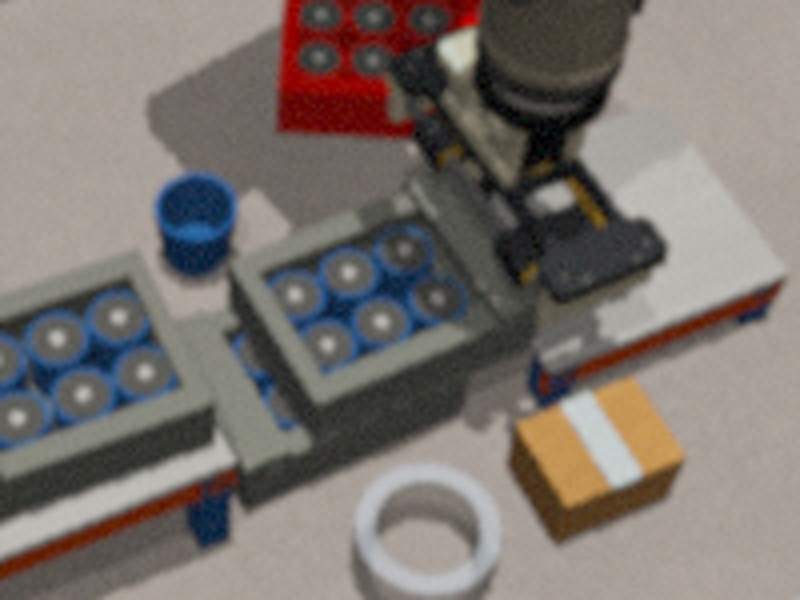

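Front of the low tray is about 17 mm short of the step and the bottom tray hasn't moved. I'll go slowly from here.

```bash
python3 -m creep '[[[-0.3,0.05,0,0,0,0,0.3],[-0.6,0.05,0,0,0,0,0.3],[-0.8,0.05,0,0,0,0,0.3],[-1.0,0.05,0,0,0,0,0.3],[-1.2,0.05,0,0,0,0,0.3]]]'
python3 -m creep '[[[-0.1,0,0,0,0,0,0.3],[-0.2,0,0,0,0,0,0.3]]]'
python3 - <<'E'
from h import *
im=robot.read_camera("top")[:,:,::-1];cv2.imwrite("pics/t10.png",crop(im,125,140,325,260,4))
E
```

```text
time: 9.85
tool_pos: [0.4921, 0.1367, 0.0684]
tool_rot: [-3.14, 0.002, 1.543]
contact_force: [0.5, 4.4, -0.4]
opening: 0.06
time: 10.05
tool_pos: [0.492, 0.1347, 0.0684]
tool_rot: [-3.14, 0.002, 1.543]
contact_force: [0.6, 3.7, 0.9]
opening: 0.0593
```

View pics/t10.png

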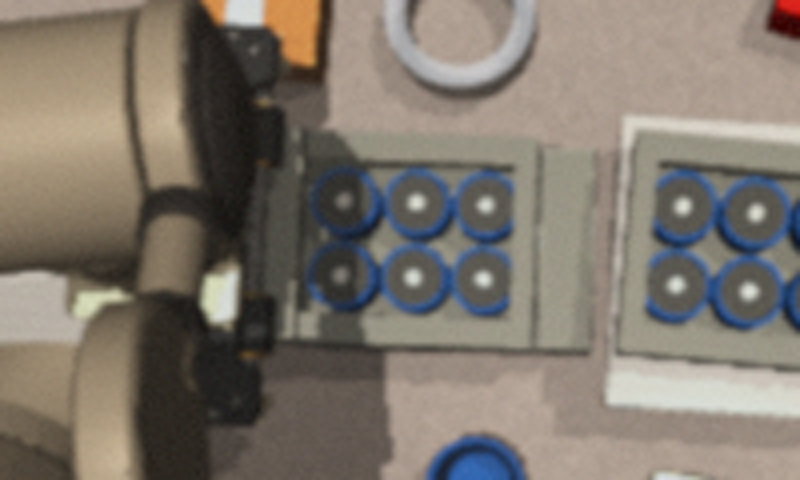

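Very close now. I'll step 1 mm at a time and watch the force.

```bash
for i in 1; do python3 -m creep '[[[-0.1,0,0,0,0,0,0.3],[-0.1,0,0,0,0,0,0.3]]]'; done
python3 -m creep '[[[-0.1,0,0,0,0,0,0.3],[-0.1,0,0,0,0,0,0.3]]]'
python3 - <<'E'
from h import *
im=robot.read_camera("top")[:,:,::-1];cv2.imwrite("pics/t11.png",crop(im,225,160,325,235,8))
E
```

```text
time: 10.3
tool_pos: [0.492, 0.134, 0.0684]
tool_rot: [-3.14, 0.002, 1.542]
contact_force: [0.9, 6.6, 0.9]
opening: 0.0597
time: 10.5
tool_pos: [0.492, 0.1337, 0.0685]
tool_rot: [-3.14, 0.001, 1.542]
contact_force: [-0.1, 7.7, 0.4]
opening: 0.0594
```

View pics/t11.png

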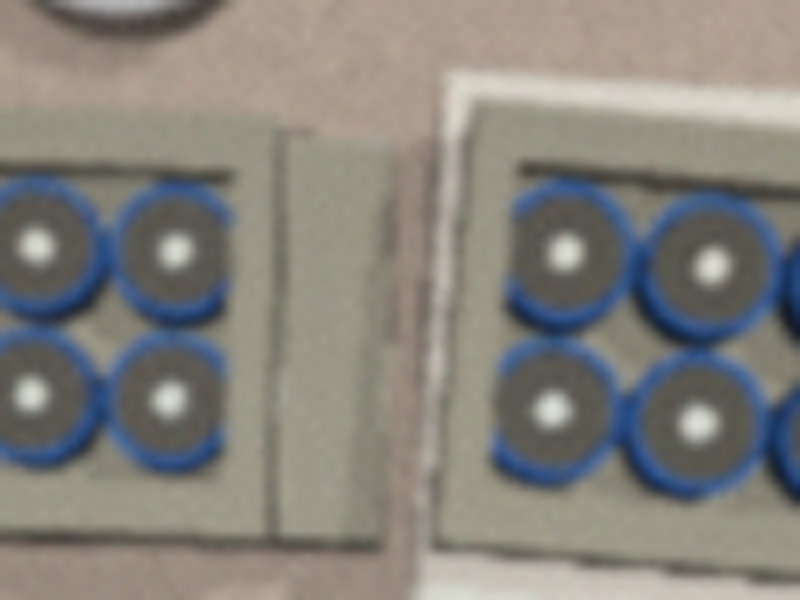

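```bash
python3 -m creep '[[[-0.1,0,0,0,0,0,0.3],[-0.1,0,0,0,0,0,0.3]]]'
python3 -m creep '[[[0.5,0,0,0,0,0,0.3],[1.5,0,0,0,0,0,0.3],[2.5,0,0,0,0,0,0.3],[2.5,0,-4,0,0,0,0.3],[2.5,0,-8,0,0,0,0.3],[2.5,0,-12,0,0,0,0.3],[2.5,0,-12,0,0,0,0.3]]]'
python3 - <<'E'
from h import *
im=robot.read_camera("top")[:,:,::-1];cv2.imwrite("pics/t12.png",crop(im,125,140,325,260,4))
im=robot.read_camera("scene")[:,:,::-1];cv2.imwrite("pics/s12.png",crop(im,220,130,420,280,4))
go([.30,.12,.2],178.4)
go([.39,-.145,.2],178.4)
print(robot.observe()["qpos"])
E
```

```text
time: 10.75
tool_pos: [0.4919, 0.1335, 0.0685]
tool_rot: [-3.14, -0.0, 1.543]
contact_force: [0.8, 9.1, -0.2]
opening: 0.0594
time: 11.45
tool_pos: [0.4956, 0.1595, 0.1939]
tool_rot: [3.133, -0.002, 1.543]
contact_force: [0.3, -0.1, -0.3]
opening: 0.0596
go [0.3, 0.12, 0.2] 178.4 -> [ -4.42 -19.18  -1.09] [ 1.000e-02 -2.000e-02 -8.998e+01] dist 19.7
go [0.39, -0.145, 0.2] 178.4 -> [-30.66  -9.45  -1.11] [ 1.000e-02 -2.000e-02 -8.998e+01] dist 32.1
[1.63463893e-01 3.77337142e-01 1.62297463e+00 4.50718415e-04
 1.14131499e+00 1.90884308e-01]
```

View pics/t12.png

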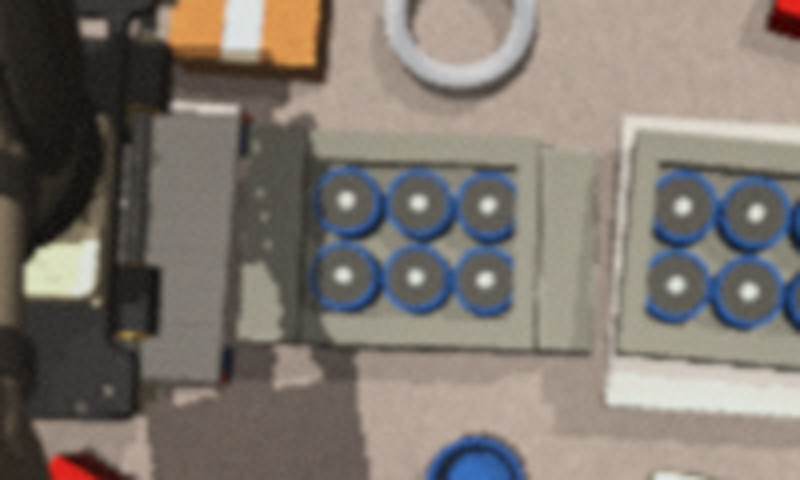

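View pics/s12.png

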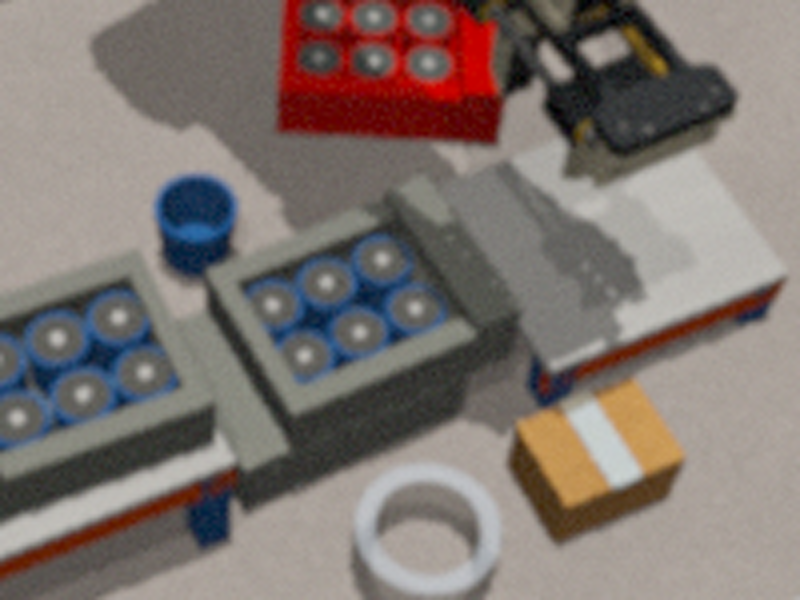

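Run:
```python
from h import *
tray("low",125,140,.045,-1,[(538,139),(533,347),(250,125),(238,341),(312,131),(304,343)])
tray("bot",125,140,0,1,[(0,0)]*0+[(322,144),(312,345)])
tray("high",125,140,.092,1,[(637,131),(618,352)])
p=robot.camera_params("top")
for u,v in [(598,151),(590,353)]: print(back(p,[(u+.5)/4-.5+125,(v+.5)/4-.5+140],.053))
go([.393,-.145,.22],178.4)
```

```text
low [0.4906 0.0459] yaw 178.76 res [[-0.9, 2.5], [1.3, 2.0], [0.7, -0.5], [0.3, 0.6], [-1.5, -2.1], [0.0, -2.5]]
bot [0.4902 0.0172] yaw -1.73 res [[-0.3, 0.0], [0.3, -0.0]]
high [ 0.4789 -0.1472] yaw -4.83 res [[-0.7, 0.1], [0.7, -0.1]]
[[ 0.54301072 -0.05967492  0.053     ]]
[[ 0.43364171 -0.05568975  0.053     ]]
go [0.393, -0.145, 0.22] 178.4 -> [-30.65  -9.15  -3.11] [ 1.000e-02 -2.000e-02 -8.998e+01] dist 32.1
```

The low tray is seated and square, and the bottom tray hasn't moved. Going round to the high tray's near side.

```bash
python3 -m creep '[[[-3,-2,-3,0,0,-8,0.3],[-7,-4,-3,0,0,-16,1],[-12,-6,-3,0,0,-24,1],[-17,-8,-3,0,0,-32,1],[-22,-9,-3,0,0,-40,1],[-27,-9,-3,0,0,-48,1],[-30.6,-9.1,-3,0,0,-56,1],[-30.6,-9.1,-3,0,0,-64,1]]]'
python3 - <<'E'
from h import *
go([.393,-.145,.22],178.4)
E
```

```text
time: 12.35
tool_pos: [0.3927, -0.1443, 0.2174]
tool_rot: [-3.141, -0.003, 2.585]
contact_force: [1.4, 0.7, 0.5]
opening: 0.0918
go [0.393, -0.145, 0.22] 178.4 -> [-0.06 -0.04 -0.26] [  0.04  -0.19 -30.32] dist 0.3
```

```bash
python3 -m creep '[[[0,0,0,0,-0.2,-8,1],[0,0,0,0,-0.2,-16,1],[0,0,0,0,-0.2,-24,1],[0,0,0,0,-0.2,-30.3,1],[0,0,0,0,-0.2,-30.3,1],[0,0,0,0,-0.2,-30.3,1]]]'
python3 - <<'E'
from h import *
go([.393,-.145,.114],178.4)
im=robot.read_camera("top")[:,:,::-1];cv2.imwrite("pics/t13.png",crop(im,185,140,385,290,4))
E
```

```text
time: 12.95
tool_pos: [0.3922, -0.1439, 0.2164]
tool_rot: [3.14, -0.002, 3.111]
contact_force: [0.3, -0.7, -0.1]
opening: 0.0918
go [0.393, -0.145, 0.114] 178.4 -> [-0.1  -0.12 10.24] [ 0.1  -0.1  -0.18] dist 10.2
```

View pics/t13.png

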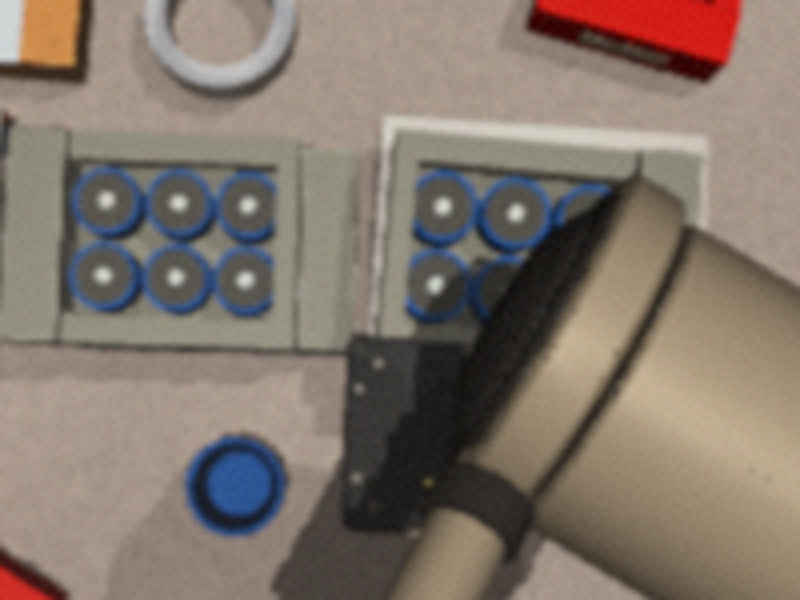

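```bash
python3 -m creep '[[[-0.1,-0.1,5,0,-0.1,-0.2,1],[-0.1,-0.1,8.5,0,-0.1,-0.2,1],[-0.1,-0.1,10.2,0,-0.1,-0.2,1],[-0.1,-0.1,10.2,0,-0.1,-0.2,1],[-0.1,-0.1,10.2,0,-0.1,-0.2,1]]]'
python3 - <<'E'
from h import *
go([.4227,-.145,.114],178.4)
E
```

```text
time: 13.5
tool_pos: [0.3934, -0.1449, 0.1149]
tool_rot: [3.14, 0.0, 3.113]
contact_force: [-0.2, -0.5, 0.8]
opening: 0.0919
go [0.4227, -0.145, 0.114] 178.4 -> [-2.93  0.07  0.09] [ 0.09  0.02 -0.02] dist 2.9
```

```bash
python3 -m creep '[[[-0.6,0,0,0,0,0,1],[-1.2,0,0,0,0,0,1],[-1.6,0,0,0,0,0,1],[-2.0,0,0,0,0,0,1],[-2.3,0,0,0,0,0,1],[-2.6,0,0,0,0,0,1],[-2.8,0,0,0,0,0,1],[-2.8,0,0,0,0,0,1]]]'
python3 - <<'E'
from h import *
go([.4227,-.145,.114],178.4)
im=robot.read_camera("top")[:,:,::-1];cv2.imwrite("pics/t14.png",crop(im,185,140,385,290,4))
E
```

```text
time: 14.3
tool_pos: [0.4215, -0.1457, 0.1148]
tool_rot: [3.14, 0.0, 3.114]
contact_force: [-2.4, -0.3, 0.7]
opening: 0.0919
go [0.4227, -0.145, 0.114] 178.4 -> [-0.12  0.07  0.08] [ 0.1   0.01 -0.01] dist 0.2
```

View pics/t14.png

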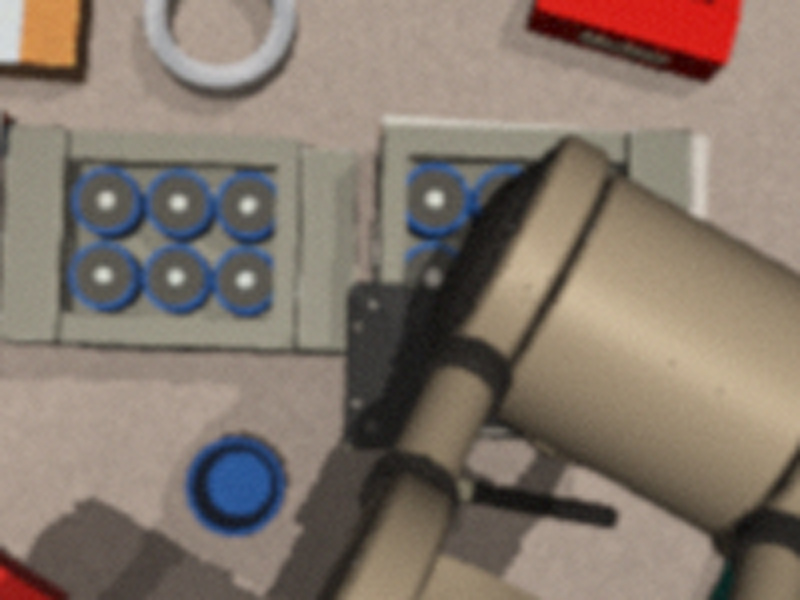

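Run:
```python
from h import *
p=robot.camera_params("top")
for n,u,v,z in [("hf",384,122,.137),("hstepfoot",627,131,.145),("hend",690,131,.145),("lowfront",300,139,.09),("lowstepfoot",67,127,.098),("lowend",8,124,.098)]:
    print(n,np.round(back(p,[(u+.5)/4-.5+185,(v+.5)/4-.5+140],z)[0],4))
```

```text
hf [ 0.5437 -0.0707  0.137 ]
hstepfoot [ 0.5387 -0.1888  0.145 ]
hend [ 0.5389 -0.2197  0.145 ]
lowfront [ 0.543  -0.0288  0.09  ]
lowstepfoot [0.5471 0.0902 0.098 ]
lowend [0.5484 0.1203 0.098 ]
```

```bash
python3 -m creep '[[[0.7,0,0,0,0,0,1],[2.2,0,0,0,0,0,1],[2.5,0,-4,0,0,0,1],[2.5,0,-9,0,0,8,0.3],[2.5,0,-9,0,0,16,0.3]]]'
python3 - <<'E'
from h import *
go([.4833,-.262,.20],88.4)
E
```

```text
time: 14.85
tool_pos: [0.399, -0.1465, 0.2102]
tool_rot: [-3.141, 0.011, 2.829]
contact_force: [0.6, 0.3, -0.9]
opening: 0.0804
go [0.4833, -0.262, 0.2] 88.4 -> [-11.56  -8.4    1.15] [ 0.4   0.56 73.68] dist 14.3
```

```bash
python3 -m creep '[[[-2,-1.5,0.5,0.4,0.5,8,0.3],[-4,-3,0.5,0.4,0.5,16,0.3],[-6,-4.5,0.5,0.4,0.5,24,0.3],[-8,-6,0.5,0.4,0.5,32,0.3],[-10,-7.5,1,0.4,0.5,40,0.3],[-11.6,-8.4,1,0.4,0.5,48,0.3],[-11.6,-8.4,1,0.4,0.5,56,0.3],[-11.6,-8.4,1,0.4,0.5,64,0.3]]]'
python3 - <<'E'
from h import *
go([.4833,-.262,.20],88.4)
E
```

```text
time: 15.65
tool_pos: [0.4836, -0.2624, 0.201]
tool_rot: [3.141, 0.001, 1.706]
contact_force: [-0.8, 0.4, -0.3]
opening: 0.0595
go [0.4833, -0.262, 0.2] 88.4 -> [ 0.04 -0.03  0.1 ] [0.01 0.06 9.33] dist 0.1
```

```bash
python3 -m creep '[[[0,0,0,0,0,5,0.3],[0,0,0,0,0,9.3,0.3],[0,0,0,0,0,9.3,0.3],[0,0,0,0,0,9.3,0.3]]]'
python3 - <<'E'
from h import *
go([.4833,-.262,.114],88.4)
im=robot.read_camera("top")[:,:,::-1];cv2.imwrite("pics/t15.png",crop(im,205,140,405,260,4))
im=robot.read_camera("wrist")[:,:,::-1];cv2.imwrite("pics/w15.png",im)
E
```

```text
time: 16.05
tool_pos: [0.4835, -0.2623, 0.2009]
tool_rot: [3.141, 0.001, 1.546]
contact_force: [-0.6, -0.1, 0.3]
opening: 0.0596
go [0.4833, -0.262, 0.114] 88.4 -> [ 0.03 -0.03  8.69] [0.03 0.05 0.15] dist 8.7
```

View pics/t15.png

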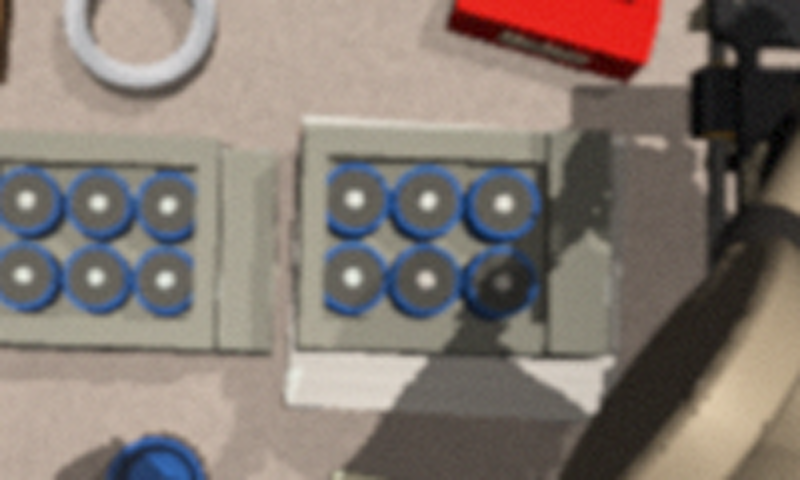

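View pics/w15.png

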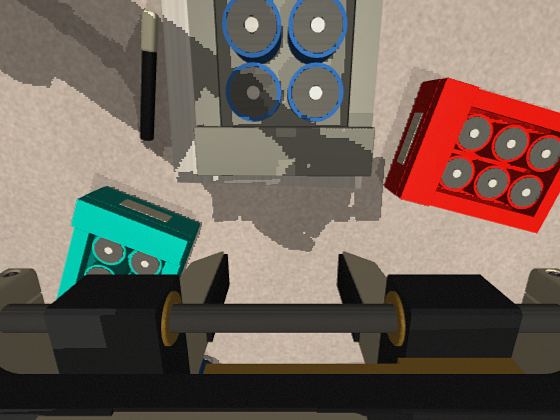

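Run:
```python
from h import *
tray("high",205,140,.092,1,[(304,124),(298,350),(613,131),(609,354),(549,131),(546,355)])
tray("low",205,140,.045,-1,[(219,140),(213,347)])
```

```text
high [ 0.4857 -0.144 ] yaw -1.39 res [[0.2, -0.4], [-0.5, -0.3], [-0.0, -0.9], [1.3, 0.3], [-1.0, 0.5], [0.0, 0.7]]
low [0.4906 0.0479] yaw 178.71 res [[-1.4, 0.0], [1.4, -0.0]]
```

The top view shows the high tray straightened and on line, and the fingers behind its step end straddle its centre. Now I'll descend and push.

```bash
python3 -m creep '[[[0,0,4,0,0,0.1,0.3],[0,0,7.5,0,0,0.1,0.3],[0,0,8.6,0,0,0.1,0.3],[0,0,8.6,0,0,0.1,0.3],[0,0,8.6,0,0,0.1,0.3]]]'
python3 -m creep '[[[1.2,0,0,0,0,0,0.3],[2.2,0,0,0,0,0,0.3],[2.8,0,0,0,0,0,0.3],[3.4,0,0,0,0,0,0.3],[3.9,0,0,0,0,0,0.3],[4.4,0,0,0,0,0,0.3],[4.9,0,0,0,0,0,0.3],[5.4,0,0,0,0,0,0.3]]]'
python3 - <<'E'
from h import *
go([.4882,-.07,.114],88.4)
im=robot.read_camera("top")[:,:,::-1];cv2.imwrite("pics/t16.png",crop(im,205,140,405,260,4))
E
```

```text
time: 16.65
tool_pos: [0.4844, -0.263, 0.1162]
tool_rot: [3.139, 0.002, 1.544]
contact_force: [0.1, -0.8, -0.3]
opening: 0.0595
time: 17.45
tool_pos: [0.4865, -0.2097, 0.1169]
tool_rot: [3.138, 0.004, 1.543]
contact_force: [-0.6, -5.1, 3.8]
opening: 0.0598
go [0.4882, -0.07, 0.114] 88.4 -> [13.97 -0.21  0.23] [0.23 0.23 0.03] dist 14.0
```

View pics/t16.png

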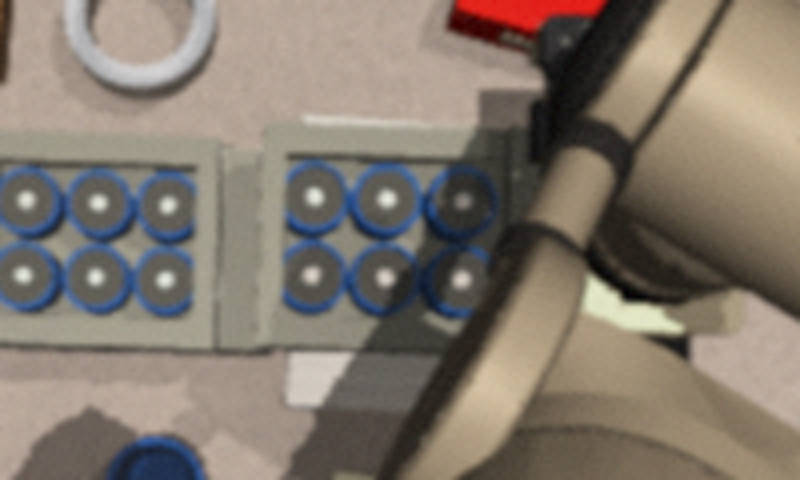

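```bash
python3 -m creep '[[[0.6,-0.03,0.2,0.2,0.2,0,0.3],[1.2,-0.06,0.2,0.2,0.2,0,0.3],[1.8,-0.1,0.2,0.2,0.2,0,0.3],[2.4,-0.13,0.2,0.2,0.2,0,0.3],[3.0,-0.16,0.2,0.2,0.2,0,0.3],[3.6,-0.2,0.2,0.2,0.2,0,0.3],[4.2,-0.2,0.2,0.2,0.2,0,0.3],[4.8,-0.2,0.2,0.2,0.2,0,0.3]]]'
python3 - <<'E'
from h import *
go([.4882,-.07,.114],88.4)
im=robot.read_camera("top")[:,:,::-1];cv2.imwrite("pics/t17.png",crop(im,165,140,365,260,4))
im=robot.read_camera("scene")[:,:,::-1];cv2.imwrite("pics/s17.png",crop(im,180,130,380,280,4))
E
```

```text
time: 18.3
tool_pos: [0.4863, -0.1615, 0.1151]
tool_rot: [3.14, 0.001, 1.543]
contact_force: [-0.8, -5.7, 3.8]
opening: 0.0597
go [0.4882, -0.07, 0.114] 88.4 -> [ 9.15 -0.06  0.1 ] [0.11 0.08 0.02] dist 9.2
```

View pics/t17.png

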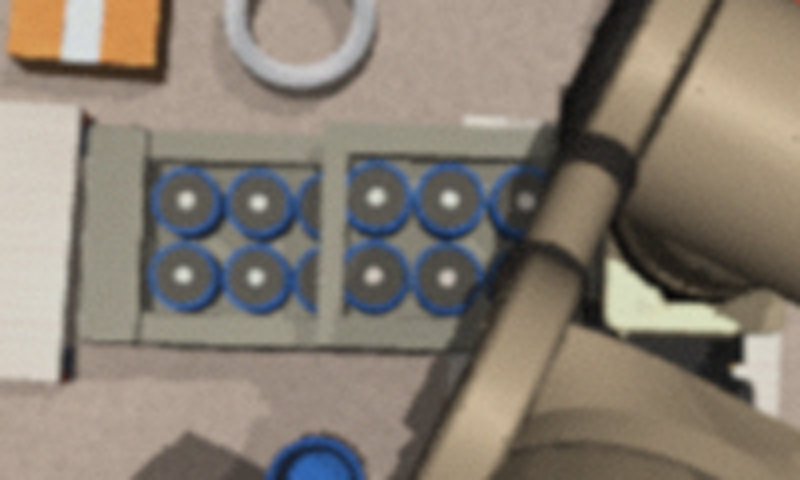

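View pics/s17.png

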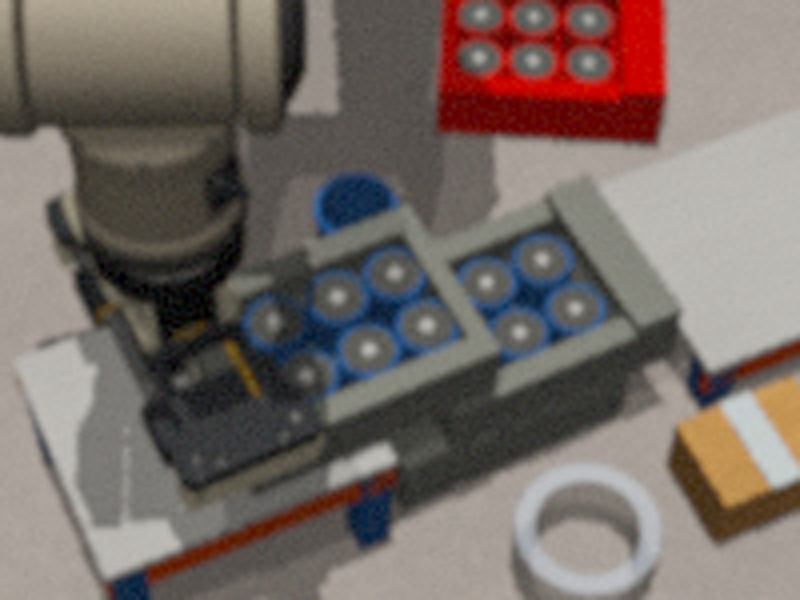

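```bash
python3 - <<'E'
from h import *
tray("highfront",165,140,.092,1,[(328,123),(320,348)])
tray("low",165,140,.045,-1,[(328+51,139.5),(373,347),(88,124),(79,340),(148,127),(139,342)])
tray("low step",165,140,.045,-1,[(379,139.5),(373,347),(88,124),(79,340)])
E
python3 -m creep '[[[0.6,-0.03,0.1,0.1,0.1,0,0.3],[1.2,-0.06,0.1,0.1,0.1,0,0.3],[1.8,-0.06,0.1,0.1,0.1,0,0.3],[2.4,-0.06,0.1,0.1,0.1,0,0.3],[3.0,-0.06,0.1,0.1,0.1,0,0.3],[3.6,-0.06,0.1,0.1,0.1,0,0.3],[4.2,-0.06,0.1,0.1,0.1,0,0.3],[4.8,-0.06,0.1,0.1,0.1,0,0.3]]]'
python3 - <<'E'
from h import *
go([.4882,-.07,.114],88.4)
im=robot.read_camera("top")[:,:,::-1];cv2.imwrite("pics/t18.png",crop(im,165,140,365,260,4))
E
```

```text
highfront [ 0.4858 -0.0777] yaw -1.48 res [[-0.0, 0.0], [0.0, -0.0]]
low [0.4911 0.0467] yaw 178.59 res [[-1.4, 1.3], [1.0, 1.0], [0.5, -0.0], [0.1, -0.8], [-0.1, -0.6], [-0.1, -0.9]]
low step [0.4911 0.0471] yaw 178.55 res [[-1.4, 1.0], [1.0, 0.6], [0.4, -0.4], [-0.0, -1.2]]
time: 19.2
tool_pos: [0.4867, -0.1127, 0.1139]
tool_rot: [-3.141, -0.002, 1.543]
contact_force: [0.2, -4.1, 2.0]
opening: 0.0595
go [0.4882, -0.07, 0.114] 88.4 -> [ 4.27  0.03 -0.01] [-0.04 -0.09  0.03] dist 4.3
```

View pics/t18.png

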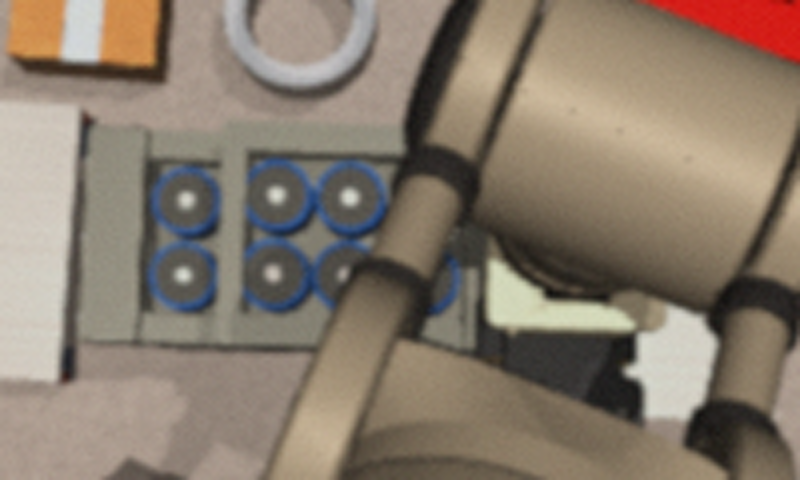

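Run:
```python
from h import *
tray("highfront",165,140,.092,1,[(228,120.5),(218,345)])
```

```text
highfront [ 0.4867 -0.0288] yaw -1.65 res [[-0.2, 0.0], [0.2, -0.0]]
```

Run:
```python
import cv2
im=cv2.imread("pics/t18.png"); cv2.imwrite("pics/t18b.png",cv2.resize(im[100:370,60:330],None,fx=2.2,fy=2.2))
```

```text
(no output)
```

View pics/t18b.png

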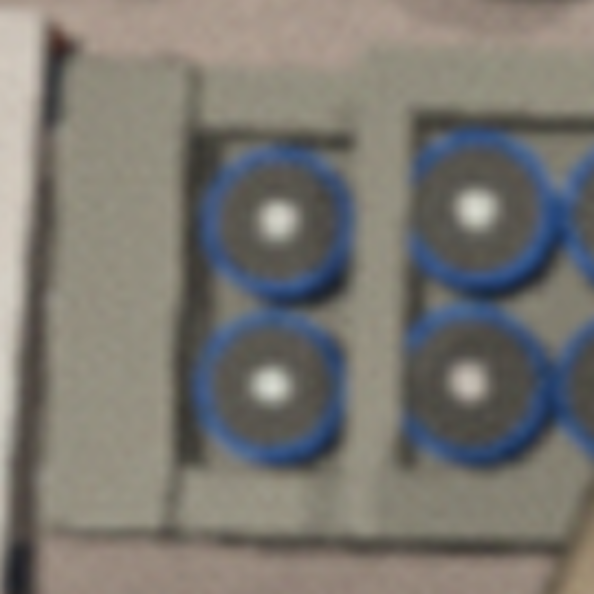

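Run:
```python
from h import *
p=robot.camera_params("top")
for n,u,v,z in [("hfar",229,123,.137),("hnear",221,345,.137),("lowstepfar",148,127,.098),("lowstepnear",139,342,.098),("lowendfar",88,124,.098),("lowendnear",80,340,.098)]:
    print(n,np.round(back(p,[(u+.5)/4-.5+165,(v+.5)/4-.5+140],z)[0],4))
```

```text
hfar [0.5424 0.0441 0.137 ]
hnear [0.4341 0.0463 0.137 ]
lowstepfar [0.5471 0.0897 0.098 ]
lowstepnear [0.4371 0.0921 0.098 ]
lowendfar [0.5484 0.1203 0.098 ]
lowendnear [0.438  0.1217 0.098 ]
```

```bash
python3 -m creep '[[[0.5,0.05,0,0,0,0,0.3],[1.0,0.1,0,0,0,0,0.3],[1.5,0.15,0,0,0,0,0.3],[2.0,0.2,0,0,0,0,0.3],[2.4,0.25,0,0,0,0,0.3],[2.8,0.3,0,0,0,0,0.3],[3.0,0.3,0,0,0,0,0.3]]]'
python3 - <<'E'
from h import *
go([.4882,-.07,.114],88.4)
im=robot.read_camera("top")[:,:,::-1];cv2.imwrite("pics/t19.png",crop(im,180,155,280,230,8))
im=robot.read_camera("scene")[:,:,::-1];cv2.imwrite("pics/s19.png",crop(im,240,150,380,255,5))
E
```

```text
time: 19.95
tool_pos: [0.4903, -0.0811, 0.1136]
tool_rot: [-3.14, -0.003, 1.544]
contact_force: [-0.9, -1.5, -1.1]
opening: 0.0595
go [0.4882, -0.07, 0.114] 88.4 -> [ 1.11 -0.24 -0.04] [-0.09 -0.17  0.06] dist 1.1
```

View pics/t19.png

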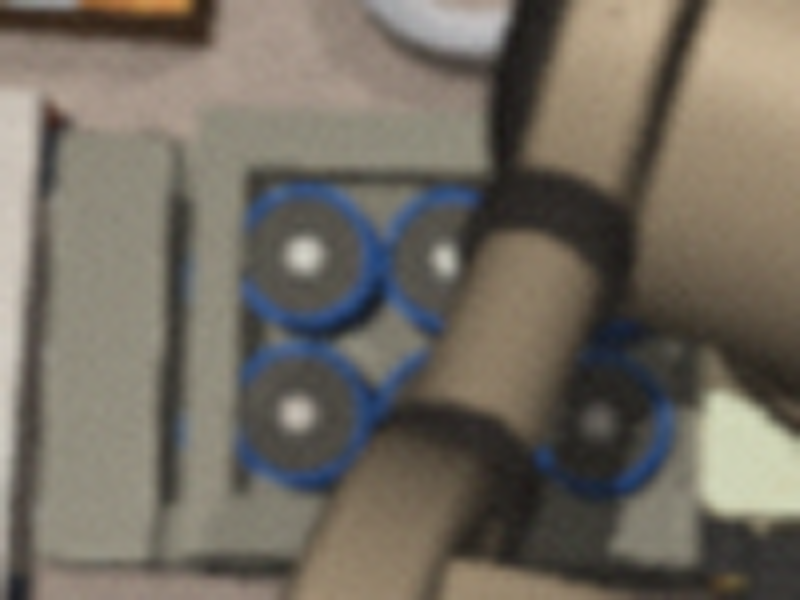

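View pics/s19.png

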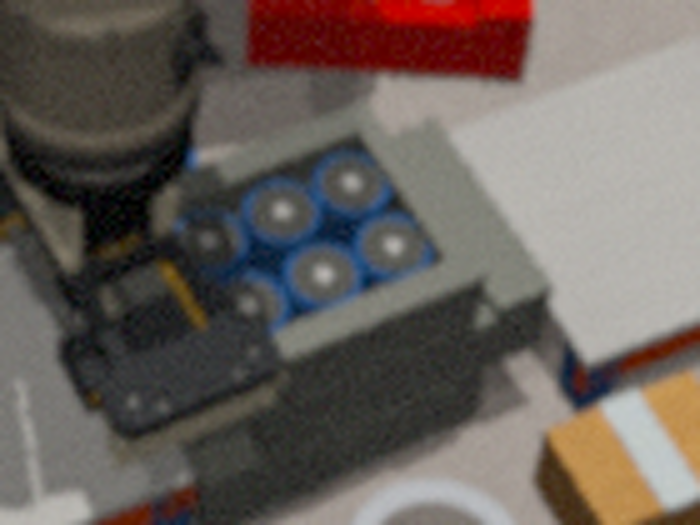

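Run:
```python
from h import *
p=robot.camera_params("top")
for n,u,v,z in [("hfar",203,110,.135),("hnear",185,558,.135),("lowstepfar",175,138,.098),("lowstepnear",158,562,.098),("lowendfar",55,133,.098),("lowendnear",38,560,.098)]:
    print(n,np.round(back(p,[(u+.5)/8-.5+180,(v+.5)/8-.5+155],z)[0],4))
```

```text
hfar [0.5466 0.0774 0.135 ]
hnear [0.4371 0.0797 0.135 ]
lowstepfar [0.5462 0.0901 0.098 ]
lowstepnear [0.4377 0.0922 0.098 ]
lowendfar [0.5472 0.1206 0.098 ]
lowendnear [0.4381 0.1224 0.098 ]
```

```bash
python3 -m creep '[[[0.3,0,0,0,0,0,0.3],[0.6,0,0,0,0,0,0.3],[0.8,0,0,0,0,0,0.3],[1.0,0,0,0,0,0,0.3],[1.0,0,0,0,0,0,0.3]]]'
python3 -m creep '[[[0.1,0,0,0,0,0,0.3],[0.1,0,0,0,0,0,0.3]]]'
python3 -m creep '[[[0.1,0,0,0,0,0,0.3],[0.1,0,0,0,0,0,0.3]]]'
python3 - <<'E'
from h import *
im=robot.read_camera("top")[:,:,::-1];cv2.imwrite("pics/t20.png",crop(im,180,155,280,230,8))
im=robot.read_camera("scene")[:,:,::-1];cv2.imwrite("pics/s20.png",crop(im,240,150,380,255,5))
E
```

```text
time: 20.55
tool_pos: [0.4906, -0.0708, 0.1138]
tool_rot: [-3.14, -0.003, 1.544]
contact_force: [0.5, -0.7, -0.1]
opening: 0.0598
time: 20.75
tool_pos: [0.4907, -0.0697, 0.1138]
tool_rot: [-3.14, -0.004, 1.544]
contact_force: [-0.2, -1.4, -1.2]
opening: 0.0596
time: 20.95
tool_pos: [0.4907, -0.0687, 0.1138]
tool_rot: [-3.14, -0.004, 1.544]
contact_force: [0.3, -1.2, -0.3]
opening: 0.0602
```

View pics/t20.png

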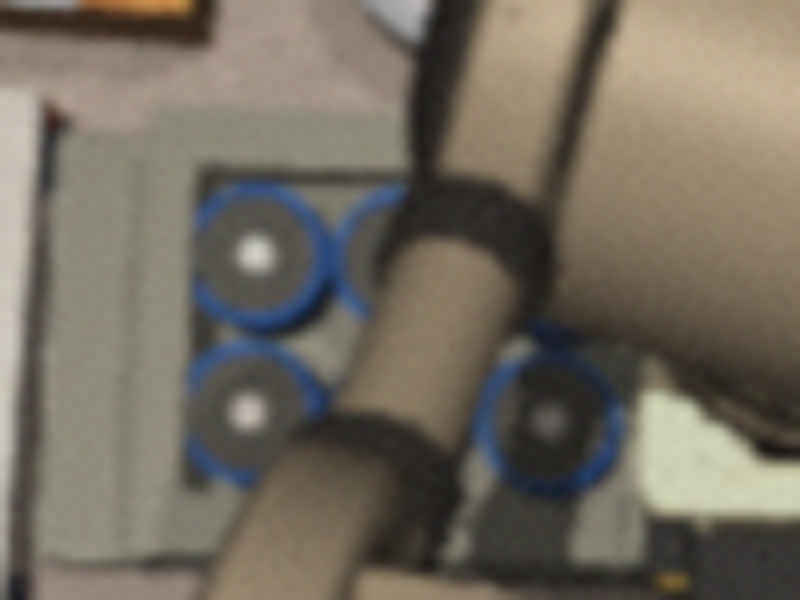

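View pics/s20.png

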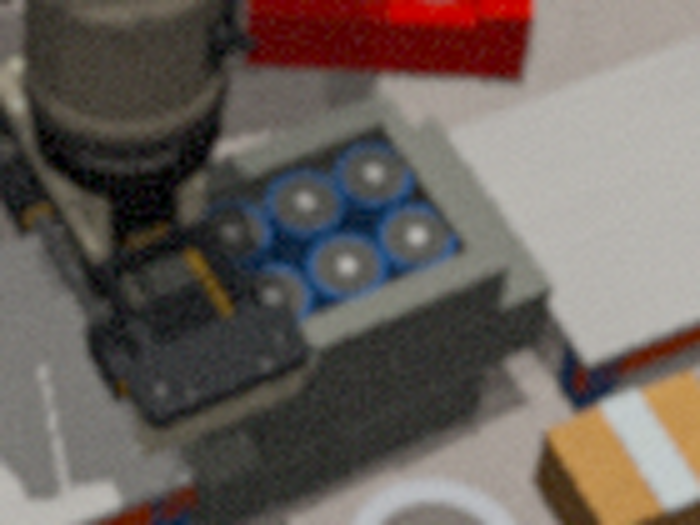

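```bash
python3 -m creep '[[[0.05,0,0,0,0,0,0.3],[0.05,0,0,0,0,0,0.3]]]'
python3 -m creep '[[[0.05,0,0,0,0,0,0.3],[0.05,0,0,0,0,0,0.3]]]'
python3 - <<'E'
from h import *
im=robot.read_camera("top")[:,:,::-1];cv2.imwrite("pics/t21.png",crop(im,180,155,280,230,8))
p=robot.camera_params("top")
for n,u,v,z in [("hfar",155,110,.135),("lowendfar",55,133,.098),]:
    print(n,np.round(back(p,[(u+.5)/8-.5+180,(v+.5)/8-.5+155],z)[0],4))
E
```

```text
time: 21.25
tool_pos: [0.4907, -0.0684, 0.1138]
tool_rot: [-3.14, -0.003, 1.544]
contact_force: [-1.0, -3.6, -1.5]
opening: 0.0596
time: 21.45
tool_pos: [0.4907, -0.0684, 0.1138]
tool_rot: [-3.14, -0.002, 1.544]
contact_force: [-0.4, -5.8, -1.4]
opening: 0.0598
hfar [0.5465 0.0891 0.135 ]
lowendfar [0.5472 0.1206 0.098 ]
```

View pics/t21.png

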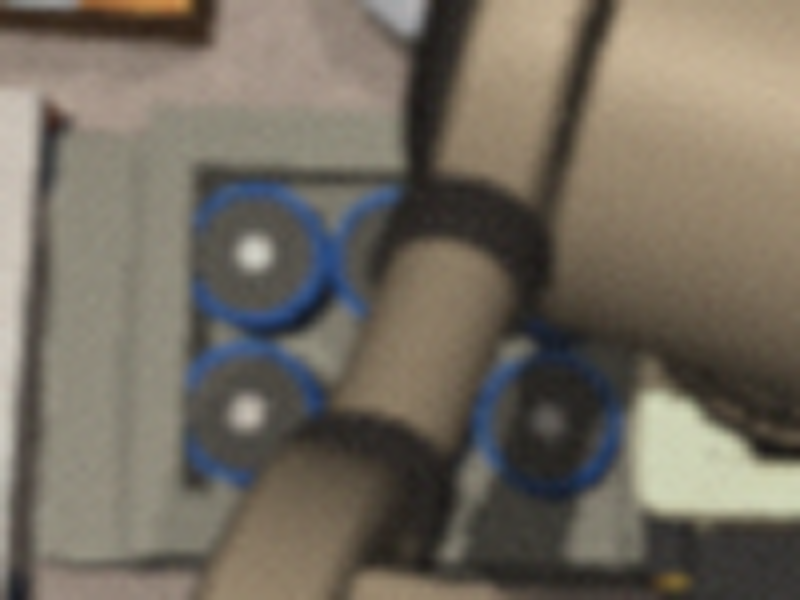

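Force rose to 5.8 N with no further travel, at the predicted position: seated, and the low tray hasn't shifted. Retreating.

```bash
python3 -m creep '[[[-0.5,0,0,0,0,0,0.3],[-1.5,0,0,0,0,0,0.3],[-3,0,-1,0,0,0,0.3],[-5,0,-5,0,0,0,0.3],[-10,0,-9,0,0,0,0.3],[-15,-2,-12,0,0,0,0.3],[-18,-6,-12,0,0,0,0.3],[-18,-6,-12,0,0,0,0.3]]]'
python3 -m creep '[[[-4,-4,0,0,0,0,0.3],[-4,-8,0,0,0,0,0.3],[-4,-8,0,0,0,0,0.3]]]'
python3 - <<'E'
from h import *
im=robot.read_camera("top")[:,:,::-1];cv2.imwrite("pics/t22.png",crop(im,140,120,340,260,4))
im=robot.read_camera("scene")[:,:,::-1];cv2.imwrite("pics/s22.png",crop(im,220,140,400,270,4))
E
```

```text
time: 22.3
tool_pos: [0.4241, -0.2508, 0.2357]
tool_rot: [3.141, 0.0, 1.541]
contact_force: [-0.9, 1.5, -0.6]
opening: 0.0594
time: 22.6
tool_pos: [0.3383, -0.2897, 0.2363]
tool_rot: [-3.14, -0.0, 1.536]
contact_force: [0.4, 0.0, -0.3]
opening: 0.0596
```

View pics/t22.png

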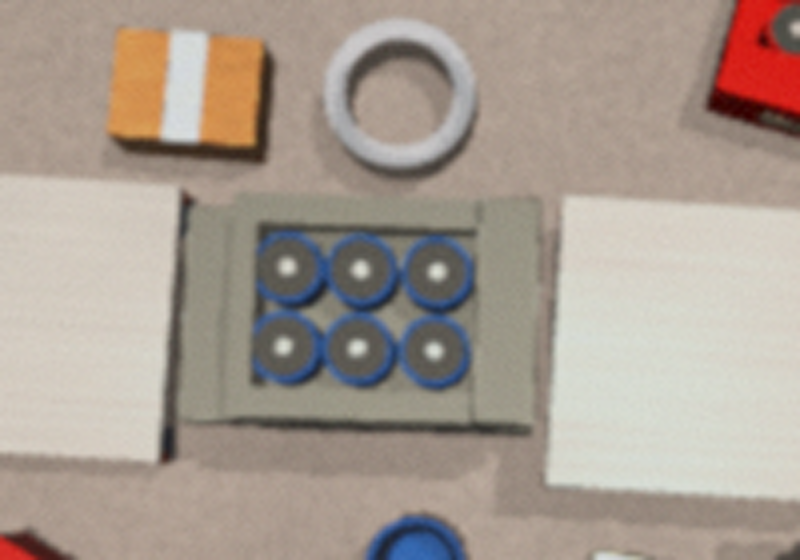

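View pics/s22.png

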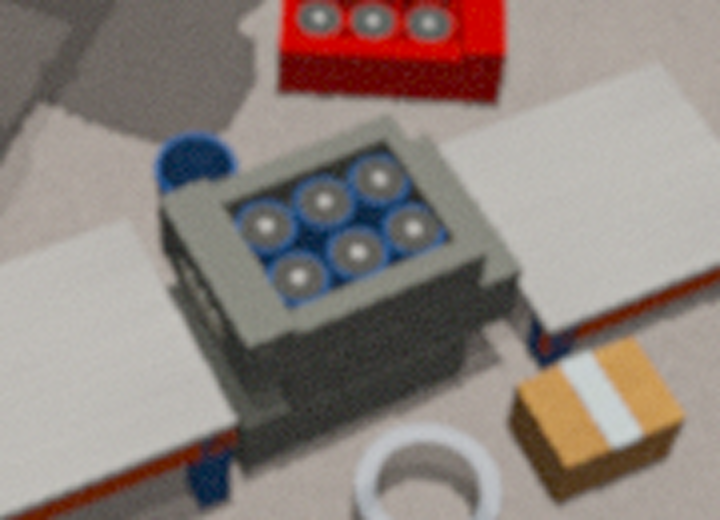

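Run:
```python
from h import *
tray("high",140,120,.090,1,[(237,194),(222,420),(541,198),(531,430),(479,199),(471,427)])
p=robot.camera_params("top")
for u,v,z in [(188,205,.098),(178,421,.098)]: print(np.round(back(p,[(u+.5)/4-.5+140,(v+.5)/4-.5+120],z)[0],4))
for n in ["small_carton","tape_roll"]:
    R=np.array(p["R"]);t=np.array(p["t"])
    for d in robot.look_for("top",n)[:1]: print(n,np.round(R.T@(np.array(d["centre"])-t),3))
```

```text
high [0.4899 0.0174] yaw -1.73 res [[-0.2, -1.5], [-0.7, 0.2], [1.9, -0.0], [-0.9, 1.2], [0.3, 0.1], [-0.4, -0.0]]
[0.5479 0.1202 0.098 ]
[0.4375 0.1227 0.098 ]
small_carton [0.618 0.133 0.048]
tape_roll [0.622 0.019 0.046]
```

```bash
python3 -c "
from cell import robot
print(robot.hand_in())"
```

```text
the job is handed in; nothing more can be done
None
```

The three-tray staggered stack is built and handed in at about 23 s of the 64 s allowed. `hand_in` gives no verdict, so the result below is my own checks.

**What I did:** I straightened each tray on its shelf with a two-finger push from the side. I then slid the low tray onto the bottom tray until it met the step, where the push force rose to 9 N with almost no further travel. I did the same with the high tray, going the opposite way, and it stopped dead at 5.8 N.

**Last checks, from the top camera:**

| Tray | Measured | Expected |
|---|---|---|
| High tray, centre | (0.490, 0.017), yaw −1.7° | Straight above the bottom tray: (0.491, 0.017), yaw −1.5° |
| Low tray, middle of its step end | (0.493, 0.121) | About (0.494, 0.122) when seated |

- **Low tray:** it did not shift while the high tray was pushed against it.
- **Bottom tray:** its step end was in the same pixels before and after the low tray was seated. It is mostly hidden under the stack in the last picture, so I did not measure it again.
- **Carton and tape roll:** the roll's reading is within 1 mm of its start. The carton's reading differed by 4 mm, which is the detector's noise, and its edges are within a pixel of where they were in the first picture.

Nothing failed in these checks. They were by-eye corner readings, good to about 2 mm.

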